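# Return mixed candles to their display trays

### The job

Sort the five loose candles back into the three pine display trays, each into the tray whose stock is of the same kind: pillar candles standing upright, tealights flat and right way up, and the dinner candle lying alongside the ones already there. Each must rest on the tray's floor, set down gently rather than dropped, and the jar and the candle holder at the sides must stay where they are.

Things in the scene. Friction and masses are not known exactly. Their poses are not given: they have to be found in the camera images.
- pillar_a: loose ivory pillar candle, plain upright cylinder 50 mm across and 85 mm tall with a 10 mm wick on top, about 150 g; origin = centre of its underside, z up. One of two alike.
- pillar_b: loose ivory pillar candle, plain upright cylinder 50 mm across and 85 mm tall with a 10 mm wick on top, about 150 g; origin = centre of its underside, z up. One of two alike.
- tealight_a: loose tealight, a flat disc in an aluminium cup, 39 mm across and 16 mm high with a 7 mm wick on top, about 16 g; origin = centre of its underside, z up. One of two alike.
- tealight_b: loose tealight, a flat disc in an aluminium cup, 39 mm across and 16 mm high with a 7 mm wick on top, about 16 g; origin = centre of its underside, z up. One of two alike.
- dinner: loose ivory dinner candle lying on the table, an eight-sided bar 22 mm across the flats and 140 mm long, with an 11 mm wick at its +y end, about 50 g; origin = its centre (11 mm above what it lies on), y along its length. It lies across the robot's front, up to about 26 degrees askew.
- pillar_tray: fixed open pine tray, one of three alike but for the stock: 180 x 190 x 35 mm (x, y, z), walls and floor 8 mm; origin = centre of underside, inner floor at z = 8 mm, inside x -82..82, y -87..87 mm; +x points away from the robot (yaw within 6 degrees). Fixed stock in its far half: three pillar candles (50 mm across, 85 mm tall) standing in a row along y at x = 52 mm, so x = -82..27 mm is free.
- tealight_tray: fixed open pine tray, one of three alike but for the stock: 180 x 190 x 35 mm (x, y, z), walls and floor 8 mm; origin = centre of underside, inner floor at z = 8 mm, inside x -82..82, y -87..87 mm; +x points away from the robot (yaw within 6 degrees). Fixed stock in its far half: four tealights (39 mm across, 16 mm high) in a row along y at x = 58 mm, so x = -82..38 mm is free.
- dinner_tray: fixed open pine tray, one of three alike but for the stock: 180 x 190 x 35 mm (x, y, z), walls and floor 8 mm; origin = centre of underside, inner floor at z = 8 mm, inside x -82..82, y -87..87 mm; +x points away from the robot (yaw within 6 degrees). Fixed stock in its far half: three dinner candles lying side by side along y at x = 24, 47 and 70 mm, 22 mm high, so x = -82..13 mm is free.
- match_jar: bystander, to be left alone: green glass jar with a wooden lid, 80 mm across, 110 mm tall, loose, beside the trays on the left (+y); origin = centre of its underside.
- holder: bystander, to be left alone: dark steel candle holder, 84 mm across its foot, 75 mm tall, loose, beside the trays on the right (-y); origin = centre of its underside.
There are look-alikes about, which are no part of the job. Leave any yellow look-alike of the pillar_a alone. What is shaped like the tealight_a but green is not meant.

How it is judged:
By the outcome, as a careful person would: the job done as asked, in the order asked, and still so for the second after the job is handed in, with the robot touching nothing.
It also fails if it takes over 141 s, if anything falls off the work surface, if the arm or the gripper's body presses on something with over 40 N, if the wrist force passes 120 N, or if a joint passes its speed limit or range.

### The arm

A 6-joint arm with a two-finger parallel gripper is mounted at the origin on the work surface. World frame = base frame: x ahead of the robot, y to its left, z up, the work surface at z = 0. Lengths are in mm, angles in rad, forces in N, time in s.
With the tool pointing down it reaches from about 350 to 775 mm from the base axis. Payload 7.3 kg.
Tool frame: the origin (TCP) lies on the front face of the gripper's body, between the roots of the fingers; the fingertips stand 66 mm ahead of it and the grasp point (between the pads) lies 47 mm ahead of it (bot.tip_extent is the distance from the TCP to the fingertips, in mm); z points along the fingers, y is the line along which they close (so a half turn about z gives the same grasp; the last joint's range is limited). The gripper opens to 92 mm and grips with 3 to 60 N. Pads are 19 mm wide; open, the fingers measure 130 mm over their backs; the gripper's body (75 mm by 190 mm) begins 47 mm behind the grasp point.
Start: joints at [-1.265, 0.342, 1.524, -0, 1.275, -0.146], TCP at [229.23, -472.327, 292.241] pointing down, gripper open.
Joint ranges: [-2.53, 2.53], [-0.77, 2.02], [0.04, 2.7], [-1, 4.14], [0.28, 2.66], [-3.11, 3.11]. Speed limits (rad/s): [2.57, 2.57, 3.14, 3.14, 3.14, 3.14].

### API

Orientations are given as [roll, pitch, yaw] about the fixed x, y, z axes, in that order (R = Rz(yaw) Ry(pitch) Rx(roll)).
In Python, from plant import readout, viewer, order, bot gives the robot as it stands.
- The arm moves only by the shell command python3 -m creep 'ROWS'. ROWS is text: rows parted by semicolons, each of 7 numbers parted by spaces: the shift along the world's x, y, z in m, then the turn, a rotation vector about the world's x, y, z in rad, then the opening in per cent of the stroke, from 0 (shut) to 100 (fully open). A call has 1 to 8 rows; each row shifts and turns the commanded pose from where the row before left it; what a row does not reach is not made up. A row lasts 1/12 s, in which the tool goes at most 41.7 mm and 7.16 degrees, less where a joint would pass 70% of its speed; a pose out of reach is approached as far as the arm can. A call is refused whole if a number of a shift passes 0.0417 or a number of a turn 0.125, either way. A call with a gripper value outside its range is refused whole. The fingers move at their own pace and stop on an object; the grip force is fixed at half the most. Time passes only in rows, so rows that do not move let the fingers close. It gives the time, the measured TCP pose, the force, the opening and the grip force at its end, in the units of the state.
- readout.get_obs(): the state, without advancing time (a new reading comes with each control period).
- viewer.capture(name): name is "side" or "top"; returns the picture (384x512x3 uint8, red, green, blue); there is no depth.
- viewer.camera_info(name): a dict with "fx", "fy", "cx", "cy" (pixels), "origin" and "rotation" of the camera in the world. Camera axes: x right, y up, looking along -z (the intrinsics and any distortion apply to the point x, -y, -z); pixel columns grow to the right and rows downward; lengths in mm; the calibration is good to about 2 mm. A picture is of the moment at which its call begins. camera_info takes no time and is no camera call.
- order.close_job(): hands the job in; it is judged then, once.
The state is a dict: "time": time; "joint_positions": joint angles; "dq": joint speeds; "tau": joint torques, N m; "tool_pos": TCP position; "tcp_rot": TCP orientation; "contact_force": force on the tool from outside, world axes, zero at the start; "moment": the same for the moment, N m; "grip_width": finger opening in mm; "finger_force": force on a finger pad.
Only numpy, scipy, OpenCV 4.12 (cv2) and the standard library are available. Lean on these libraries where they do the work, as an engineer would, in place of code of your own. Each camera call takes 0.05 s, during which the arm holds its last target. There are 200 camera calls.

## Working session

There is one attempt and no reset: what is moved stays moved. The work goes in short steps, Python scripts to look and compute and a shell command to move; the robot and the scene stay as the last step left them, time stands still between calls to the robot, and variables do not carry over. Pictures are saved under pics/ and viewed, at most 14 in all, crops included, and the job is handed in when it is done.

```bash
mkdir -p pics; ls; python3 - <<'E'
from plant import readout, viewer, order, bot
import cv2
for n in("side","top"):
    im=viewer.capture(n); cv2.imwrite(f"pics/{n}0.png",cv2.resize(im[:,:,::-1],(800,600),interpolation=cv2.INTER_CUBIC)); cv2.imwrite(f"{n}0_raw.png",im[:,:,::-1])
    print(viewer.camera_info(n))
print(readout.get_obs())
E
```

```text
pics
{'fx': 498.87056914961346, 'fy': 498.87056914961346, 'cx': 247.78173634956212, 'cy': 195.8638518466982, 'origin': array([ 363.08399763,  899.34062789, 1162.53829353]), 'rotation': array([ 0.68377964, -0.01638278, -2.95037833])}
{'fx': 352.53496539365483, 'fy': 352.53496539365483, 'cx': 254.01971394068457, 'cy': 192.92283118888326, 'origin': array([478.0247689 ,  13.19555927, 968.60071608]), 'rotation': array([ 0.01423845, -0.03126254, -1.57560824])}
{'time': 0.1, 'joint_positions': array([-1.26501350e+00,  3.42646488e-01,  1.52488645e+00,  7.99635321e-06,
        1.27540112e+00, -1.45962527e-01]), 'dq': array([-1.78162969e-05, -2.42900592e-03, -1.33054912e-03,  1.05510083e-03,
       -3.14323358e-04,  1.56542586e-03]), 'tau': array([ 1.42782916e-03, -4.32006097e+01, -2.44694316e+01,  7.19179655e-02,
        5.26248990e-02, -6.75071715e-05]), 'tool_pos': array([ 229.14195654, -472.0654899 ,  291.63003589]), 'tcp_rot': array([-3.14026663e+00, -2.02665068e-04,  4.51742887e-01]), 'contact_force': array([ 0.12792536, -0.60201928,  0.08611758]), 'moment': array([0.01864797, 0.00376514, 0.01889052]), 'finger_force': 0.0, 'grip_width': 91.72870686984515}
```

View pics/side0.png

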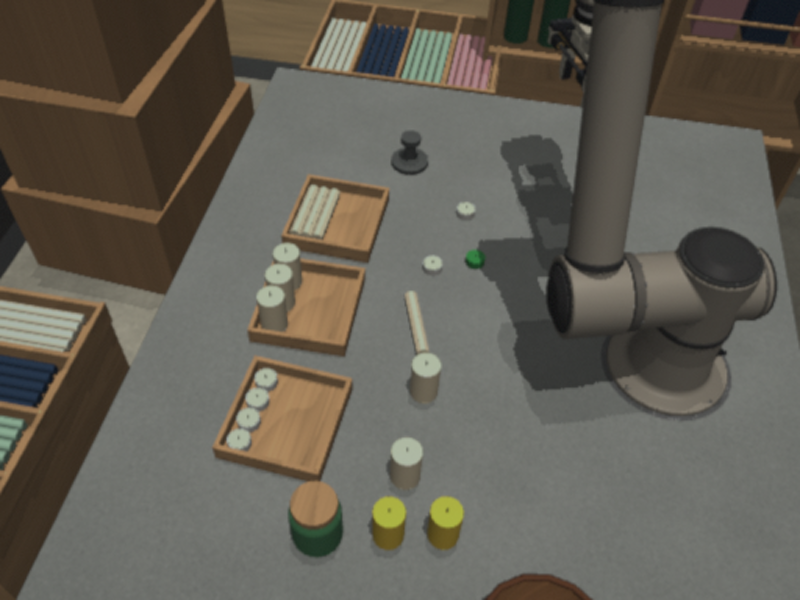

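View pics/top0.png

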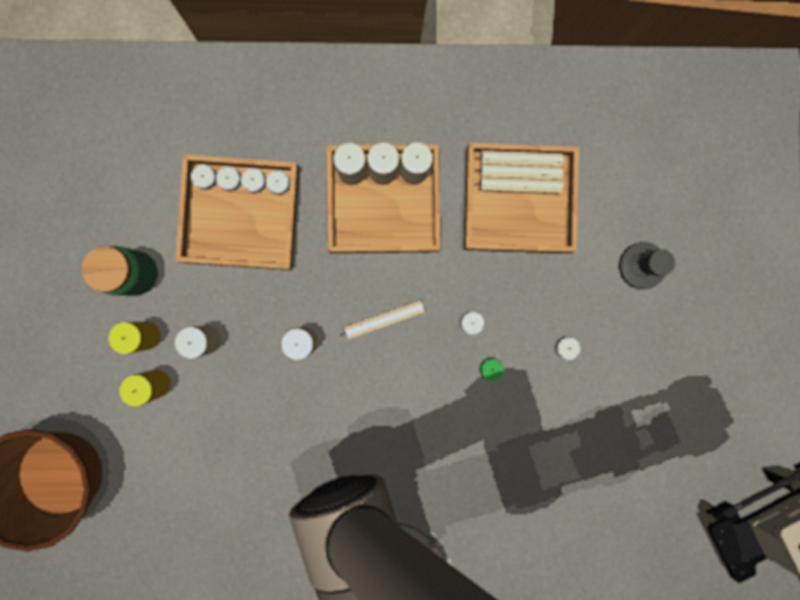

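Side view: white pillars at (425,375) and (406,460), tealights at (432,264) and (466,210), dinner at (417,322). In the 800x600 top view:
- **pillar_a/b:** white pillars at (297,344) and (190,342). The look-alikes are yellow, at (125,338) and (136,390), so not those.
- **tealight_a/b:** white discs at (473,323) and (568,348). The look-alike is green, at (491,369), so not that one.
- **dinner:** bar at (385,320).
- **Stock:** fixed candles sit inside the trays at (240,180), (383,158) and (520,172), so not those.

Next I'll triangulate and check with one crop.

```bash
cat > h.py <<'E'
import numpy as np, cv2
from scipy.spatial.transform import Rotation as R
from plant import viewer, readout
def ray(n,u,v):
    c=viewer.camera_info(n); d=np.array([(u-c['cx'])/c['fx'],-(v-c['cy'])/c['fy'],-1.])
    return np.array(c['origin']), R.from_euler('xyz',c['rotation']).as_matrix()@d
def plane(n,u,v,z):
    o,d=ray(n,u,v); return o+d*(z-o[2])/d[2]
def tri(p,q):
    o,d=ray('top',*p); a,b=ray('side',*q); d=d/np.linalg.norm(d); b=b/np.linalg.norm(b)
    s=np.linalg.lstsq(np.c_[d,-b],a-o,rcond=None)[0]
    x,y=o+d*s[0],a+b*s[1]; return (x+y)/2,np.linalg.norm(x-y)
def blobs(im,lo,hi,amin=60,amax=4000):
    m=cv2.inRange(cv2.cvtColor(im,cv2.COLOR_RGB2HSV),np.array(lo),np.array(hi))
    cs=cv2.findContours(m,cv2.RETR_EXTERNAL,cv2.CHAIN_APPROX_NONE)[0]
    return [(cv2.minAreaRect(c),cv2.contourArea(c)) for c in cs if amin<cv2.contourArea(c)<amax],m
E
python3 - <<'E'
from h import *
for n,lo in(("top",(0,0,150)),("side",(0,0,150))):
    im=cv2.imread(f"{n}0_raw.png")[:,:,::-1].copy()
    h=cv2.cvtColor(im,cv2.COLOR_RGB2HSV)
    pts={'top':[(190,342),(297,344),(473,323),(568,348),(385,320),(240,230),(330,200)],'side':[(425,365),(425,390),(432,264),(417,322),(280,420)]}[n]
    print(n,[h[int(v*.64),int(u*.64)].tolist() for u,v in pts])
    for r,a in blobs(im,lo,(179,70,255))[0]:print(np.round(r[0],1),np.round(r[1],1),round(r[2]),a,'x800:',np.round(np.array(r[0])/.64))
    print('wood')
    for r,a in blobs(im,(5,100,60),(20,255,255),500,20000)[0]:print(np.round(r[0],1),np.round(r[1],1),round(r[2]),a, np.round(cv2.boxPoints(r)).tolist())
t=cv2.imread("top0_raw.png")[185:265,60:400]; s=cv2.imread("side0_raw.png")[120:360,220:330]
cv2.imwrite("pics/crop.png",np.vstack([cv2.resize(t,(680,160)),cv2.resize(cv2.rotate(s,cv2.ROTATE_90_COUNTERCLOCKWISE),(680,312))]))
E
```

```text
top [[60, 6, 184], [103, 12, 191], [38, 15, 189], [36, 20, 193], [104, 15, 219], [15, 133, 196], [15, 135, 199]]
[505.5 349. ] [30. 11.] 90 168.5 x800: [790. 545.]
[205.9 335.5] [12.7 23.7] 28 100.0 x800: [322. 524.]
[364. 223.] [14. 14.] 90 157.5 x800: [569. 348.]
[189. 220.] [20. 20.] 90 309.5 x800: [295. 344.]
[121. 219.] [19.8 19.8] 45 316.0 x800: [189. 342.]
[302.8 206.3] [14.1 14.8] 45 162.5 x800: [473. 322.]
[245.6 204.2] [ 9.7 52.9] 70 405.0 x800: [384. 319.]
[176.8 115.8] [13.4 14.1] 45 154.5 x800: [276. 181.]
[161. 115.] [14. 14.] 90 157.5 x800: [252. 180.]
[145.  113.5] [13.4 14.8] 45 151.0 x800: [227. 177.]
[128.9 112.3] [13.9 14.8] 63 153.5 x800: [201. 175.]
[333.7 109.8] [51.9 24.9] 2 1159.0 x800: [521. 172.]
[245.  100.5] [19. 26.] 90 293.0 x800: [383. 157.]
[222.8  99.4] [22.1 19.6] 72 293.5 x800: [348. 155.]
[266.5 100. ] [20. 19.] 90 292.0 x800: [416. 156.]
[310.5  14. ] [28. 61.] 90 1646.0 x800: [485.  22.]
[63.7 12.1] [119.1  25.9] 1 2324.0 x800: [100.  19.]
wood
[ 28.  313.5] [77. 56.] 90 2472.0 [[-0.0, 275.0], [56.0, 275.0], [56.0, 352.0], [0.0, 352.0]]
[ 67.5 1
[... 1629 characters left out ...]
[312.0, 383.0]]
[181.2 282.8] [85.5 98.7] 13 5195.5 [[128.0, 321.0], [151.0, 225.0], [234.0, 245.0], [212.0, 341.0]]
[ 34.5 250. ] [132.  69.] 90 2008.5 [[-0.0, 184.0], [69.0, 184.0], [69.0, 316.0], [0.0, 316.0]]
[195.5 194.3] [66.9 56.4] 9 2324.5 [[158.0, 217.0], [167.0, 161.0], [233.0, 172.0], [224.0, 228.0]]
[214.  138.5] [60.6 48.4] 11 2487.0 [[180.0, 156.0], [189.0, 109.0], [248.0, 121.0], [239.0, 168.0]]
[474.6  47.8] [99.1 82. ] 18 5887.0 [[415.0, 72.0], [440.0, -6.0], [534.0, 24.0], [509.0, 102.0]]
[285.4  24. ] [180.6  63. ] 7 7287.5 [[192.0, 44.0], [200.0, -18.0], [379.0, 4.0], [371.0, 67.0]]
[79.5 93. ] [159. 186.] 0 15742.5 [[0.0, 186.0], [0.0, 0.0], [159.0, 0.0], [159.0, 186.0]]
```

View pics/crop.png

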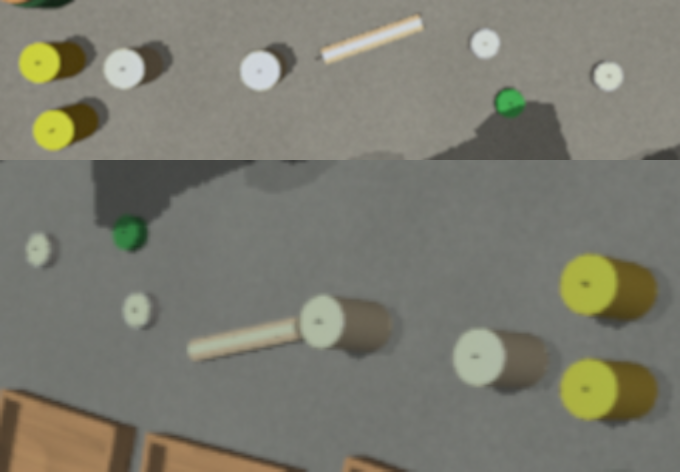

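The crop shows two white pillars, two white tealights and the dinner bar with its wick on the left (+y), all clearly distinct from the yellow and green look-alikes. I'll triangulate these and the stock.

```bash
python3 - <<'E'
from h import *
T=cv2.imread("top0_raw.png")[:,:,::-1].copy();S=cv2.imread("side0_raw.png")[:,:,::-1].copy()
s2=[(r[0],a) for r,a in blobs(S[120:150,280:320].copy(),(0,0,135),(179,70,255),20)[0]];print('s2',s2)
q2=np.array(s2[0][0])+[280,120]
P={'pil1':((189,220),(272.5,233)),'pil2':((121,219),(259.5,288.5)),'tea1':((302.8,206.3),(276.8,167.7)),'tea2':((364,223),q2),
'st_t1':((128.9,112.3),(152.3,280.1)),'st_t4':((176.8,115.8),(169.2,241.3)),'st_p1':((222.8,99.4),(172.5,189)),'st_p3':((266.5,100),(182.5,161.5)),'st_d':((333.7,109.8),(201.8,134))}
for k,(p,q) in P.items():
    x,e=tri(p,q);print(k,x.round(1),round(e,1))
for k,z in(('pil1',85),('pil2',85),('tea1',16),('tea2',16)):print(k,plane('top',*P[k][0],z).round(1))
# dinner ends: full body incl. tan flanks
for n,I,(x0,y0,x1,y1) in(('top',T,(214,185,280,225)),('side',S,(254,180,278,226))):
    hsv=cv2.cvtColor(I[y0:y1,x0:x1],cv2.COLOR_RGB2HSV)
    g=hsv[:,:,2]; m=(g>145).astype(np.uint8)*255
    c=max(cv2.findContours(m,0,1)[0],key=cv2.contourArea);r=cv2.minAreaRect(c)
    b=cv2.boxPoints(r)+[x0,y0];print(n,np.array(r[0])+[x0,y0],r[1],r[2])
    if n=='top':
        w=[plane('top',*p,15) for p in b];print(np.round(w,1)[:,:2].tolist(),np.mean(w,0).round(1)); 
        tb=b
    else: print(b.round(1).tolist())
print(tb.round(1).tolist())
for nm,u in(('tea',(105,90,200,180)),('pil',(203,85,290,168)),('din',(290,85,378,168))):
    x0,y0,x1,y1=u;m=cv2.inRange(cv2.cvtColor(T[y0:y1,x0:x1].copy(),cv2.COLOR_RGB2HSV),(5,90,40),(22,255,255))
    c=np.vstack([k for k in cv2.findContours(m,0,1)[0] if cv2.contourArea(k)>200]);h=cv2.convexHull(c)
    for e in range(2,12):
        a=cv2.approxPolyDP(h,e,True)
        if len(a)==4:break
    w=np.array([plane('top',*(p+[x0,y0]),35)[:2] for p in a[:,0]]);print(nm,len(a),w.round(0).tolist(),w.mean(0).round(1),'minrect',[np.round(k,1) for k in cv2.minAreaRect(np.array([plane('top',*(p+[x0,y0]),35)[:2] for p in h[:,0]]).astype(np.float32))])
E
```

```text
s2 [((17.5, 13.0), 66.0)]
pil1 [424.4 147.2  89.4] 0.8
pil2 [428.6 314.1  89. ] 2.1
tea1 [ 454.8 -148.4   18.9] 0.4
tea2 [ 410.1 -314.4   20.7] 3.4
st_t1 [706.3 313.5  30.8] 1.3
st_t4 [698.5 188.3  28.2] 2.4
st_p1 [721.2  62.   97.5] 1.7
st_p3 [722.  -46.4  95. ] 0.5
st_d [ 714.  -230.9   33.8] 1.6
pil1 [423.7 147.9  85. ]
pil2 [427.3 315.3  85. ]
tea1 [ 454.6 -148.9   16. ]
tea2 [ 408.1 -316.3   16. ]
top [245.44462013 204.34307671] (10.040072441101074, 53.19574737548828) 70.55996704101562
[[450.0, 78.8], [497.2, -56.9], [471.5, -65.9], [424.4, 69.9]] [460.8   6.5  15. ]
side [266.07058716 204.81764412] (38.505149841308594, 7.1587042808532715) 77.47119140625
[[258.4, 186.8], [265.4, 185.2], [273.7, 222.8], [266.8, 224.4]]
[[218.7, 208.5], [268.9, 190.8], [272.2, 200.2], [222.0, 217.9]]
tea 4 [[740.0, 343.0], [722.0, 152.0], [550.0, 163.0], [563.0, 356.0]] [643.6 253.5] minrect [array([643.8, 253.1]), array([194.3, 181.5]), np.float64(86.1)]
pil 4 [[755.0, -87.0], [578.0, -86.0], [579.0, 100.0], [757.0, 99.0]] [667.1   6.8] minrect [array([666.5,   6.9]), array([180.8, 190.9]), np.float64(0.3)]
din 4 [[760.0, -140.0], [756.0, -327.0], [578.0, -322.0], [581.0, -134.0]] [ 668.8 -230.7] minrect [array([ 668.5, -229.6]), array([193.8, 182.7]), np.float64(88.0)]
```

Triangulated top heights come out about 3–4 mm above the stated ones everywhere, which looks like calibration bias, so they agree. The picks are pillars at (424,148) and (427,315), tealights at (455,-149) and (409,-315), and dinner at (461,6) skewed +19°. I'll start with the near pillar.

```bash
python3 -m creep '0.039 0 0 0 0 -0.113 75; 0.039 0 0 0 0 -0.113 75; 0.039 0 0 0 0 -0.113 75; 0.039 0 0 0 0 -0.113 75; 0.039 0 0 0 0 0 75; 0 0.04 0 0 0 0 75; 0 0.04 0 0 0 0 75; 0 0.04 0 0 0 0 75'
python3 -m creep '0 0.04 0 0 0 0 75; 0 0.04 0 0 0 0 75; 0 0.04 0 0 0 0 75; 0 0.04 0 0 0 0 75; 0 0.04 0 0 0 0 75; 0 0.04 0 0 0 0 75; 0 0.04 0 0 0 0 75; 0 0.04 0 0 0 0 75'
python3 -m creep '0 0.04 0 0 0 0 75; 0 0.04 0 0 0 0 75; 0 0.04 0 0 0 0 75; 0 0.04 0 0 0 0 75; 0 0.02 0 0 0 0 75; 0 0 0 0 0 0 75; 0 0 0 0 0 0 75; 0 0 0 0 0 0 75'
```

```text
time: 0.77
tool_pos: [424.7, -350.9, 289.8]
tcp_rot: [-3.139, 0.003, 0.0]
contact_force: [1.2, 0.4, 0.0]
grip_width: 69.0
finger_force: 0.0
time: 1.43
tool_pos: [423.6, -30.5, 292.1]
tcp_rot: [-3.142, 0.0, -0.001]
contact_force: [1.8, 0.2, -0.3]
grip_width: 68.8
finger_force: 0.0
time: 2.1
tool_pos: [424.1, 147.3, 292.0]
tcp_rot: [3.141, 0.001, 0.0]
contact_force: [0.1, 0.1, -0.4]
grip_width: 68.5
finger_force: 0.0
```

```bash
python3 -m creep '0 0 -0.04 0 0 0 75; 0 0 -0.04 0 0 0 75; 0 0 -0.035 0 0 0 75; 0 0 -0.03 0 0 0 75; 0 0 -0.02 0 0 0 75; 0 0 -0.02 0 0 0 75; 0 0 0 0 0 0 75; 0 0 0 0 0 0 40'
python3 -m creep '0 0 0 0 0 0 30; 0 0 0 0 0 0 20; 0 0 0 0 0 0 20; 0 0 0 0 0 0 20; 0 0 0 0 0 0 20; 0 0 0 0 0 0 20'
python3 - <<'E'
from h import *
a=viewer.capture('side');cv2.imwrite('pics/g1.png',cv2.resize(a[100:370,150:400,::-1],(600,648))[:600])
E
```

```text
time: 2.77
tool_pos: [424.1, 146.5, 106.9]
tcp_rot: [3.141, 0.002, -0.002]
contact_force: [-0.4, 0.1, 0.9]
grip_width: 65.7
finger_force: 0.0
time: 3.27
tool_pos: [425.1, 147.5, 108.6]
tcp_rot: [3.141, -0.003, 0.0]
contact_force: [0.9, -3.4, 6.7]
grip_width: 50.1
finger_force: 30.0
```

View pics/g1.png

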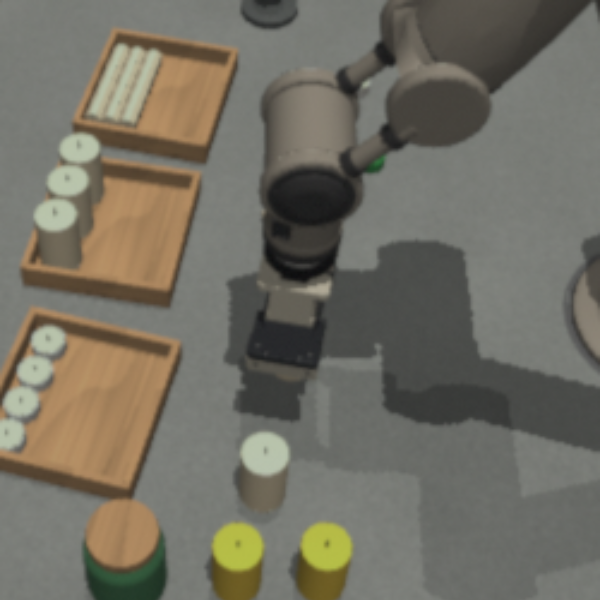

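The grip is at 50.1 mm, which is the pillar's diameter, with the gripper at crop (290,350). Nothing else has moved. Next I'll lift and carry to tray spot (637,57).

```bash
python3 -m creep '0 0 0.01 0 0 0 20; 0 0 0.02 0 0 0 20; 0 0 0.03 0 0 0 20; 0 0 0.03 0 0 0 20; 0 0 0.03 0 0 0 20; 0 0 0.02 0 0 0 20; 0 0 0.01 0 0 0 20; 0 0 0 0 0 0 20'
python3 -m creep '0.01 -0.004 0 0 0 0 20; 0.02 -0.008 0 0 0 0 20; 0.03 -0.013 0 0 0 0 20; 0.03 -0.013 0 0 0 0 20; 0.03 -0.013 0 0 0 0 20; 0.03 -0.013 0 0 0 0 20; 0.03 -0.013 0 0 0 0 20; 0.02 -0.008 0 0 0 0 20'
python3 -m creep '0.01 -0.006 0 0 0 0 20; 0.003 0 0 0 0 0 20; 0 0 0 0 0 0 20; 0 0 0 0 0 0 20; 0 0 0 0 0 0 20'
python3 -m creep '0 0 -0.02 0 0 0 20; 0 0 -0.03 0 0 0 20; 0 0 -0.03 0 0 0 20; 0 0 -0.03 0 0 0 20; 0 0 -0.02 0 0 0 20; 0 0 -0.006 0 0 0 20; 0 0 0 0 0 0 20; 0 0 0 0 0 0 20'
```

```text
time: 3.98
tool_pos: [425.0, 148.0, 260.0]
tcp_rot: [-3.141, -0.006, 0.0]
contact_force: [-0.3, 0.5, -2.0]
grip_width: 49.9
finger_force: 30.0
time: 4.65
tool_pos: [626.5, 60.5, 254.6]
tcp_rot: [3.141, 0.002, -0.001]
contact_force: [-1.0, -0.2, -0.4]
grip_width: 49.2
finger_force: 30.0
time: 5.07
tool_pos: [636.4, 57.2, 256.8]
tcp_rot: [-3.142, 0.001, 0.0]
contact_force: [-0.5, 0.1, -1.5]
grip_width: 49.8
finger_force: 30.0
time: 5.73
tool_pos: [637.6, 57.0, 122.5]
tcp_rot: [3.141, -0.002, 0.0]
contact_force: [0.3, 0.2, -0.9]
grip_width: 49.6
finger_force: 30.0
```

```bash
for i in 1; do python3 -m creep '0 0 -0.002 0 0 0 20; 0 0 -0.002 0 0 0 20; 0 0 0 0 0 0 20; 0 0 0 0 0 0 20'; python3 -m creep '0 0 -0.001 0 0 0 20; 0 0 0 0 0 0 20; 0 0 0 0 0 0 20'; python3 -m creep '0 0 -0.001 0 0 0 20; 0 0 0 0 0 0 20; 0 0 0 0 0 0 20'; done
```

```text
time: 6.07
tool_pos: [637.5, 56.7, 118.0]
tcp_rot: [3.141, -0.001, -0.0]
contact_force: [0.1, 0.4, -0.7]
grip_width: 49.2
finger_force: 30.0
time: 6.32
tool_pos: [637.5, 56.6, 116.6]
tcp_rot: [3.141, -0.001, -0.0]
contact_force: [0.4, -0.1, 0.2]
grip_width: 49.8
finger_force: 30.0
time: 6.57
tool_pos: [637.5, 56.6, 116.6]
tcp_rot: [3.141, -0.001, -0.0]
contact_force: [-2.3, 0.4, 7.5]
grip_width: 49.4
finger_force: 30.0
```

Force rises to 7.5 N at TCP z 116.6, so it is on the floor. I'll release, rise and go to the second pillar.

```bash
python3 -m creep '0 0 0 0 0 0 60; 0 0 0 0 0 0 70; 0 0 0 0 0 0 75; 0 0 0 0 0 0 75; 0 0 0.01 0 0 0 75; 0 0 0.03 0 0 0 75; 0 0 0.03 0 0 0 75; 0 0 0.03 0 0 0 75'
python3 -m creep '0 0 0.04 0 0 0 75; -0.025 0.031 0 0 0 0 75; -0.025 0.031 0 0 0 0 75; -0.025 0.031 0 0 0 0 75; -0.025 0.031 0 0 0 0 75; -0.025 0.031 0 0 0 0 75; -0.025 0.031 0 0 0 0 75; -0.025 0.031 0 0 0 0 75'
python3 -m creep '-0.025 0.031 0 0 0 0 75; -0.01 0.01 0 0 0 0 75; 0 0 0 0 0 0 75; 0 0 0 0 0 0 75; 0 0 0 0 0 0 75'
python3 - <<'E'
from h import *
a=viewer.capture('side');cv2.imwrite('pics/g2.png',cv2.resize(a[100:370,130:400,::-1],(600,600)))
t=viewer.capture('top');cv2.imwrite('t2.png',t[:,:,::-1])
for r,A in blobs(t,(0,0,150),(179,70,255))[0]:
    if 90<r[0][1]<240: print(np.round(r[0],1),A)
E
```

```text
time: 7.23
tool_pos: [637.0, 56.7, 216.8]
tcp_rot: [3.142, 0.001, -0.0]
contact_force: [0.5, -0.4, 0.8]
grip_width: 68.9
finger_force: 0.0
time: 7.9
tool_pos: [460.9, 274.9, 256.1]
tcp_rot: [-3.141, -0.001, -0.0]
contact_force: [0.5, 0.8, -0.4]
grip_width: 68.7
finger_force: 0.0
time: 8.32
tool_pos: [427.9, 314.2, 255.7]
tcp_rot: [3.141, -0.001, -0.001]
contact_force: [-0.2, 0.5, -0.2]
grip_width: 68.8
finger_force: 0.0
[  6.  232.6] 231.0
[364. 223.] 157.5
[ 22.2 223.7] 165.0
[302.8 206.3] 161.5
[245.6 204.4] 397.5
[225.  134.5] 291.0
[176.8 115.8] 154.5
[161. 115.] 157.5
[145.  113.5] 151.0
[128.9 112.3] 153.5
[333.7 109.8] 1159.0
[245.  100.5] 293.0
[222.  100.6] 291.5
[266.5 100. ] 289.0
```

View pics/g2.png

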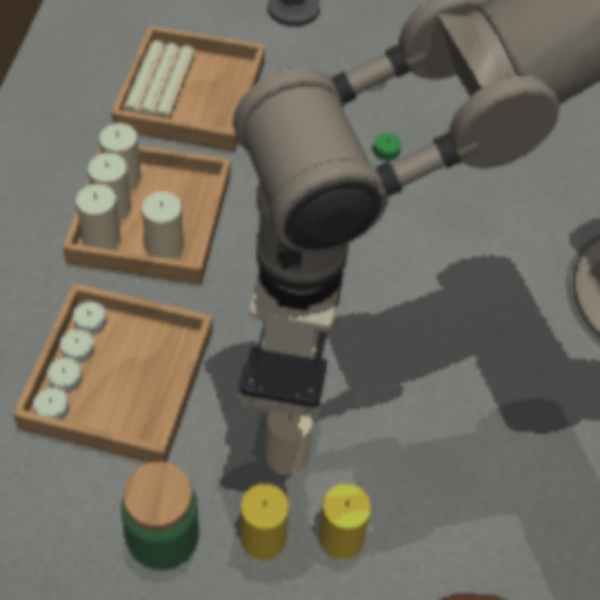

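The first pillar stands upright in the tray at crop (162,225) and the gripper is above the second. I'll grasp it, lift and carry.

```bash
python3 -m creep '0 0 -0.03 0 0 0 75; 0 0 -0.04 0 0 0 75; 0 0 -0.035 0 0 0 75; 0 0 -0.025 0 0 0 75; 0 0 -0.02 0 0 0 75; 0 0 0 0 0 0 75; 0 0 0 0 0 0 40; 0 0 0 0 0 0 30'
python3 -m creep '0 0 0 0 0 0 20; 0 0 0 0 0 0 20; 0 0 0 0 0 0 20; 0 0 0 0 0 0 20; 0 0 0 0 0 0 20'
python3 -m creep '0 0 0.01 0 0 0 20; 0 0 0.02 0 0 0 20; 0 0 0.03 0 0 0 20; 0 0 0.03 0 0 0 20; 0 0 0.03 0 0 0 20; 0 0 0.02 0 0 0 20; 0 0 0.01 0 0 0 20; 0 0 0 0 0 0 20'
python3 -m creep '0.006 -0.01 0 0 0 0 20; 0.012 -0.02 0 0 0 0 20; 0.018 -0.03 0 0 0 0 20; 0.018 -0.03 0 0 0 0 20; 0.018 -0.03 0 0 0 0 20; 0.018 -0.03 0 0 0 0 20; 0.018 -0.03 0 0 0 0 20; 0.018 -0.03 0 0 0 0 20'
python3 -m creep '0.018 -0.03 0 0 0 0 20; 0.018 -0.03 0 0 0 0 20; 0.018 -0.03 0 0 0 0 20; 0.018 -0.03 0 0 0 0 20; 0.008 -0.02 0 0 0 0 20; 0.004 -0.01 0 0 0 0 20; 0 0 0 0 0 0 20; 0 0 0 0 0 0 20'
python3 -m creep '0 0 -0.02 0 0 0 20; 0 0 -0.03 0 0 0 20; 0 0 -0.03 0 0 0 20; 0 0 -0.03 0 0 0 20; 0 0 -0.02 0 0 0 20; 0 0 -0.006 0 0 0 20; 0 0 0 0 0 0 20; 0 0 0 0 0 0 20'
```

```text
time: 9.08
tool_pos: [428.4, 314.5, 106.4]
tcp_rot: [-3.141, -0.002, -0.001]
contact_force: [-0.2, 0.5, 0.1]
grip_width: 59.7
finger_force: 0.0
time: 9.5
tool_pos: [428.2, 314.8, 106.9]
tcp_rot: [-3.141, -0.003, -0.0]
contact_force: [1.2, -1.1, 6.5]
grip_width: 49.7
finger_force: 30.0
time: 10.17
tool_pos: [427.7, 315.2, 257.9]
tcp_rot: [-3.139, -0.004, 0.0]
contact_force: [-0.2, 0.6, -1.3]
grip_width: 49.7
finger_force: 30.0
time: 10.83
tool_pos: [553.1, 102.2, 252.9]
tcp_rot: [3.141, 0.004, -0.0]
contact_force: [0.7, 0.4, -2.8]
grip_width: 49.9
finger_force: 30.0
time: 11.5
tool_pos: [636.4, -45.2, 253.6]
tcp_rot: [-3.141, 0.003, -0.001]
contact_force: [0.6, 0.3, -2.5]
grip_width: 49.5
finger_force: 30.0
time: 12.17
tool_pos: [637.5, -44.3, 120.3]
tcp_rot: [3.141, -0.001, 0.001]
contact_force: [0.4, 0.2, -2.1]
grip_width: 49.6
finger_force: 30.0
```

```bash
python3 -m creep '0 0 -0.002 0 0 0 20; 0 0 -0.001 0 0 0 20; 0 0 0 0 0 0 20; 0 0 0 0 0 0 20'; python3 -m creep '0 0 -0.001 0 0 0 20; 0 0 0 0 0 0 20; 0 0 0 0 0 0 20'; python3 -m creep '0 0 -0.001 0 0 0 20; 0 0 0 0 0 0 20; 0 0 0 0 0 0 20'
```

```text
time: 12.5
tool_pos: [637.5, -45.4, 117.1]
tcp_rot: [3.141, -0.001, -0.0]
contact_force: [-0.1, 0.3, -1.9]
grip_width: 49.8
finger_force: 30.0
time: 12.75
tool_pos: [637.2, -45.4, 115.3]
tcp_rot: [3.142, 0.0, -0.0]
contact_force: [-0.1, -0.0, -2.1]
grip_width: 49.5
finger_force: 30.0
time: 13.0
tool_pos: [637.3, -45.4, 114.9]
tcp_rot: [3.141, -0.001, -0.0]
contact_force: [-1.8, 0.2, 4.3]
grip_width: 49.6
finger_force: 30.0
```

The second pillar is on the floor. I'll release and go above the near tealight, turning the closing axis to x.

```bash
python3 -m creep '0 0 0 0 0 0 60; 0 0 0 0 0 0 70; 0 0 0 0 0 0 75; 0 0 0 0 0 0 75; 0 0 0.01 0 0 0 75; 0 0 0.03 0 0 0 75; 0 0 0.03 0 0 0 75; 0 0 0.03 0 0 0 75'
python3 -m creep '0 0 0.04 0 0 0 65; -0.0228 -0.013 0 0 0 0.12 65; -0.0228 -0.013 0 0 0 0.12 65; -0.0228 -0.013 0 0 0 0.12 65; -0.0228 -0.013 0 0 0 0.12 65; -0.0228 -0.013 0 0 0 0.12 65; -0.0228 -0.013 0 0 0 0.12 65; -0.0228 -0.013 0 0 0 0.12 65'
python3 -m creep '-0.0228 -0.013 0 0 0 0.12 65; 0 0 -0.03 0 0 0.12 65; 0 0 -0.03 0 0 0.12 65; 0 0 -0.03 0 0 0.12 65; 0 0 -0.03 0 0 0.12 65; 0 0 -0.025 0 0 0.12 65; 0 0 0 0 0 0.01 65; 0 0 0 0 0 0 65'
python3 - <<'E'
from h import *
a=viewer.capture('side');t=viewer.capture('top');print(readout.get_obs()['tool_pos'])
cv2.imwrite('pics/g3.png',np.hstack([cv2.resize(a[90:290,180:350,::-1],(340,400)),cv2.resize(t[80:260,190:390,::-1],(444,400))]))
E
```

```text
time: 13.67
tool_pos: [637.1, -45.3, 215.8]
tcp_rot: [-3.142, 0.0, -0.0]
contact_force: [1.0, 0.3, -0.6]
grip_width: 68.9
finger_force: 0.0
time: 14.33
tool_pos: [476.5, -136.8, 255.1]
tcp_rot: [3.14, -0.0, 0.846]
contact_force: [-0.4, 0.7, 0.3]
grip_width: 59.3
finger_force: 0.0
time: 15.0
tool_pos: [454.6, -149.2, 109.2]
tcp_rot: [-3.14, -0.001, 1.567]
contact_force: [0.3, 0.2, 0.1]
grip_width: 59.7
finger_force: 0.0
[ 455.83801408 -149.77868589  110.92291129]
```

View pics/g3.png

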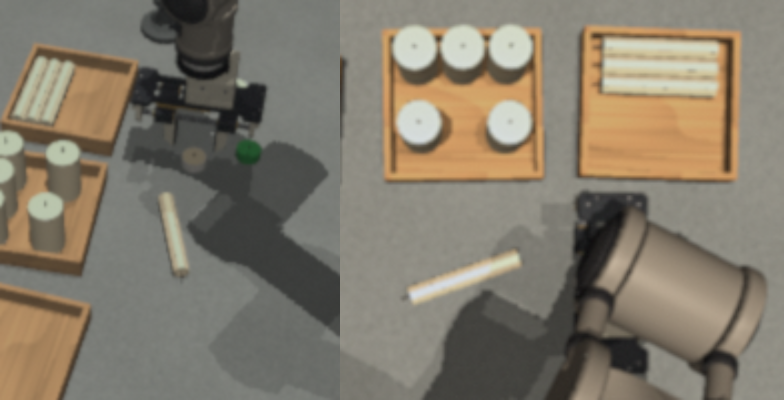

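Both pillars stand upright in the tray at (420,123) and (509,123) in the right half. The tealight at left-half (193,158) sits between the open fingers, clear of the green one. I'll lower and grip.

```bash
python3 -m creep '0 0 -0.015 0 0 0 65; 0 0 -0.015 0 0 0 65; 0 0 -0.01 0 0 0 65; 0 0 0 0 0 0 65; 0 0 0 0 0 0 65; 0 0 0 0 0 0 50; 0 0 0 0 0 0 40; 0 0 0 0 0 0 30'
python3 -m creep '0 0 0 0 0 0 20; 0 0 0 0 0 0 20; 0 0 0 0 0 0 20; 0 0 0 0 0 0 20; 0 0 0 0 0 0 20; 0 0 0 0 0 0 20'
```

```text
time: 15.77
tool_pos: [455.2, -149.5, 70.0]
tcp_rot: [3.14, 0.001, 1.57]
contact_force: [-0.0, 0.5, -0.0]
grip_width: 44.1
finger_force: 0.0
time: 16.27
tool_pos: [455.1, -149.5, 69.7]
tcp_rot: [3.141, 0.0, 1.57]
contact_force: [-0.4, 1.1, 6.0]
grip_width: 38.2
finger_force: 30.0
```

```bash
python3 -m creep '0 0 0.005 0 0 0 20; 0 0 0.015 0 0 0 20; 0 0 0.03 0 0 0 20; 0 0 0.04 0 0 0 20; 0 0 0.04 0 0 0 20; 0 0 0.02 0 0 0 20; 0 0 0.01 0 0 0 20; 0.0068 0.015 0 0 0 0 20'
python3 -m creep '0.0135 0.03 0 0 0 0 20; 0.0135 0.03 0 0 0 0 20; 0.0135 0.03 0 0 0 0 20; 0.0135 0.03 0 0 0 0 20; 0.0135 0.03 0 0 0 0 20; 0.0135 0.03 0 0 0 0 20; 0.0135 0.03 0 0 0 0 20; 0.0135 0.03 0 0 0 0 20'
python3 -m creep '0.0135 0.03 0 0 0 0 20; 0.0135 0.03 0 0 0 -0.035 20; 0.0135 0.03 0 0 0 -0.035 20; 0.0068 0.015 0 0 0 0 20; 0.002 0.0045 0 0 0 0 20; 0 0 0 0 0 0 20; 0 0 0 0 0 0 20; 0 0 0 0 0 0 20'
python3 -m creep '0 0 -0.02 0 0 0 20; 0 0 -0.03 0 0 0 20; 0 0 -0.03 0 0 0 20; 0 0 -0.03 0 0 0 20; 0 0 -0.02 0 0 0 20; 0 0 -0.01 0 0 0 20; 0 0 -0.006 0 0 0 20; 0 0 0 0 0 0 20'
python3 -m creep '0 0 0 0 0 0 20; 0 0 -0.002 0 0 0 20; 0 0 0 0 0 0 20; 0 0 0 0 0 0 20'
```

```text
time: 16.93
tool_pos: [462.1, -136.1, 232.4]
tcp_rot: [3.137, 0.003, 1.568]
contact_force: [0.1, 0.3, -0.4]
grip_width: 38.1
finger_force: 30.0
time: 17.6
tool_pos: [569.8, 107.3, 229.3]
tcp_rot: [-3.141, 0.0, 1.57]
contact_force: [0.8, -0.0, -0.3]
grip_width: 38.2
finger_force: 30.0
time: 18.27
tool_pos: [618.6, 213.9, 229.3]
tcp_rot: [-3.141, 0.001, 1.499]
contact_force: [-0.2, -0.6, -0.0]
grip_width: 38.4
finger_force: 30.0
time: 18.93
tool_pos: [618.8, 214.4, 82.9]
tcp_rot: [-3.141, 0.0, 1.499]
contact_force: [-0.4, -0.5, -0.2]
grip_width: 38.4
finger_force: 30.0
time: 19.27
tool_pos: [619.3, 215.3, 82.2]
tcp_rot: [3.14, -0.0, 1.5]
contact_force: [-0.7, 0.4, -0.7]
grip_width: 37.9
finger_force: 30.0
```

```bash
python3 -m creep '0 0 -0.002 0 0 0 20; 0 0 -0.001 0 0 0 20; 0 0 0 0 0 0 20; 0 0 0 0 0 0 20'; python3 -m creep '0 0 -0.001 0 0 0 20; 0 0 0 0 0 0 20; 0 0 0 0 0 0 20'; python3 -m creep '0 0 -0.001 0 0 0 20; 0 0 0 0 0 0 20; 0 0 0 0 0 0 20'
```

```text
time: 19.6
tool_pos: [618.9, 215.2, 78.1]
tcp_rot: [-3.141, 0.0, 1.5]
contact_force: [-0.6, -0.7, -0.6]
grip_width: 38.0
finger_force: 30.0
time: 19.85
tool_pos: [619.0, 215.2, 77.8]
tcp_rot: [3.141, -0.0, 1.5]
contact_force: [-2.1, -0.3, 5.5]
grip_width: 38.1
finger_force: 30.0
time: 20.1
tool_pos: [619.0, 215.2, 77.8]
tcp_rot: [3.141, -0.0, 1.5]
contact_force: [-4.5, -0.4, 10.7]
grip_width: 38.3
finger_force: 30.0
```

The tealight is on the floor. I'll release it and go to the far tealight at (409,-315).

```bash
python3 -m creep '0 0 0 0 0 0 50; 0 0 0 0 0 0 60; 0 0 0 0 0 0 65; 0 0 0 0 0 0 65; 0 0 0.02 0 0 0 65; 0 0 0.04 0 0 0 65; 0 0 0.04 0 0 0 65; 0 0 0.04 0 0 0 65'
python3 -m creep '0 0 0.01 0 0 0 65; -0.015 -0.0379 0 0 0 0.035 65; -0.015 -0.0379 0 0 0 0.035 65; -0.015 -0.0379 0 0 0 0 65; -0.015 -0.0379 0 0 0 0 65; -0.015 -0.0379 0 0 0 0 65; -0.015 -0.0379 0 0 0 0 65; -0.015 -0.0379 0 0 0 0 65'
python3 -m creep '-0.015 -0.0379 0 0 0 0 65; -0.015 -0.0379 0 0 0 0 65; -0.015 -0.0379 0 0 0 0 65; -0.015 -0.0379 0 0 0 0 65; -0.015 -0.0379 0 0 0 0 65; -0.015 -0.0379 0 0 0 0 65; -0.015 -0.0379 0 0 0 0 65; 0 0 0 0 0 0 65'
python3 -m creep '0 0 -0.04 0 0 0 65; 0 0 -0.04 0 0 0 65; 0 0 -0.03 0 0 0 65; 0 0 -0.005 0 0 0 65; 0 0 0 0 0 0 65; 0 0 0 0 0 0 65'
python3 - <<'E'
from h import *
a=viewer.capture('side');t=viewer.capture('top')
cv2.imwrite('pics/g4.png',np.hstack([cv2.resize(a[70:290,140:350,::-1],(380,400)),cv2.resize(t[80:260,100:400,::-1],(420,252)).copy() if 0 else cv2.copyMakeBorder(cv2.resize(t[80:260,100:400,::-1],(420,252)),0,148,0,0,0)]))
E
```

```text
time: 20.77
tool_pos: [618.6, 215.1, 217.1]
tcp_rot: [-3.14, 0.0, 1.5]
contact_force: [2.0, 0.2, 0.3]
grip_width: 60.0
finger_force: 0.0
time: 21.43
tool_pos: [512.9, -51.6, 226.1]
tcp_rot: [3.141, 0.0, 1.57]
contact_force: [0.2, -0.8, 0.1]
grip_width: 59.7
finger_force: 0.0
time: 22.1
tool_pos: [406.6, -321.6, 226.1]
tcp_rot: [3.141, 0.003, 1.564]
contact_force: [0.4, -1.4, -0.3]
grip_width: 59.7
finger_force: 0.0
time: 22.6
tool_pos: [409.7, -315.7, 112.3]
tcp_rot: [3.141, 0.001, 1.57]
contact_force: [0.9, -0.3, 0.2]
grip_width: 59.8
finger_force: 0.0
```

View pics/g4.png

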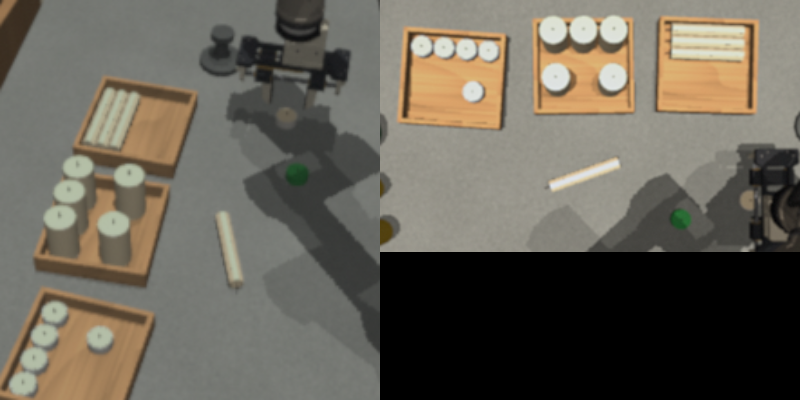

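Tealight A lies flat in its tray at right-half (473,91). Tealight B at left-half (286,116) is between the fingers, and the holder at (222,55) is clear.

```bash
python3 -m creep '0 0 -0.015 0 0 0 65; 0 0 -0.015 0 0 0 65; 0 0 -0.012 0 0 0 65; 0 0 0 0 0 0 65; 0 0 0 0 0 0 65; 0 0 0 0 0 0 50; 0 0 0 0 0 0 40; 0 0 0 0 0 0 30'
python3 -m creep '0 0 0 0 0 0 20; 0 0 0 0 0 0 20; 0 0 0 0 0 0 20; 0 0 0 0 0 0 20; 0 0 0 0 0 0 20; 0 0 0 0 0 0 20'
python3 -m creep '0 0 0.005 0 0 0 20; 0 0 0.015 0 0 0 20; 0 0 0.03 0 0 0 20; 0 0 0.04 0 0 0 20; 0 0 0.04 0 0 0 20; 0 0 0.02 0 0 0 20; 0 0 0.01 0 0 0 20; 0.0067 0.019 0 0 0 0 20'
python3 -m creep '0.0134 0.0381 0 0 0 0 20; 0.0134 0.0381 0 0 0 0 20; 0.0134 0.0381 0 0 0 0 20; 0.0134 0.0381 0 0 0 0 20; 0.0134 0.0381 0 0 0 0 20; 0.0134 0.0381 0 0 0 0 20; 0.0134 0.0381 0 0 0 0 20; 0.0134 0.0381 0 0 0 0 20'
python3 -m creep '0.0134 0.0381 0 0 0 0 20; 0.0134 0.0381 0 0 0 0 20; 0.0134 0.0381 0 0 0 0 20; 0.0134 0.0381 0 0 0 0 20; 0.0134 0.0381 0 0 0 -0.035 20; 0.0134 0.0381 0 0 0 -0.035 20; 0.0134 0.0381 0 0 0 0 20; 0.0067 0.019 0 0 0 0 20'
python3 -m creep '0 0 0 0 0 0 20; 0 0 0 0 0 0 20; 0 0 0 0 0 0 20'
```

```text
time: 23.37
tool_pos: [409.4, -315.8, 70.3]
tcp_rot: [3.14, 0.001, 1.57]
contact_force: [-0.7, 0.6, 0.4]
grip_width: 44.3
finger_force: 0.0
time: 23.87
tool_pos: [409.2, -315.7, 70.0]
tcp_rot: [3.141, 0.001, 1.57]
contact_force: [-0.4, 0.4, 6.7]
grip_width: 37.9
finger_force: 30.0
time: 24.53
tool_pos: [415.8, -299.0, 231.6]
tcp_rot: [3.138, 0.005, 1.567]
contact_force: [-0.2, 0.1, -0.6]
grip_width: 38.1
finger_force: 30.0
time: 25.2
tool_pos: [522.5, 10.5, 228.1]
tcp_rot: [-3.139, -0.0, 1.57]
contact_force: [-0.2, -0.1, -1.0]
grip_width: 38.1
finger_force: 30.0
time: 25.87
tool_pos: [623.1, 298.4, 227.1]
tcp_rot: [-3.14, -0.0, 1.502]
contact_force: [-0.2, -0.3, 0.2]
grip_width: 38.2
finger_force: 30.0
time: 26.12
tool_pos: [622.8, 293.1, 227.9]
tcp_rot: [-3.139, 0.002, 1.5]
contact_force: [0.8, -0.2, -0.2]
grip_width: 38.0
finger_force: 30.0
```

```bash
python3 -m creep '0 0 -0.02 0 0 0 20; 0 0 -0.03 0 0 0 20; 0 0 -0.03 0 0 0 20; 0 0 -0.03 0 0 0 20; 0 0 -0.02 0 0 0 20; 0 0 -0.01 0 0 0 20; 0 0 -0.008 0 0 0 20; 0 0 0 0 0 0 20'
python3 -m creep '0 0 0 0 0 0 20; 0 0 -0.001 0 0 0 20; 0 0 -0.001 0 0 0 20; 0 0 0 0 0 0 20; 0 0 0 0 0 0 20'
python3 -m creep '0 0 -0.001 0 0 0 20; 0 0 0 0 0 0 20; 0 0 0 0 0 0 20';python3 -m creep '0 0 -0.001 0 0 0 20; 0 0 0 0 0 0 20; 0 0 0 0 0 0 20'
```

```text
time: 26.78
tool_pos: [623.1, 293.0, 80.3]
tcp_rot: [-3.14, 0.001, 1.499]
contact_force: [0.3, -0.2, -0.3]
grip_width: 38.2
finger_force: 30.0
time: 27.2
tool_pos: [623.5, 294.2, 79.9]
tcp_rot: [3.141, -0.0, 1.5]
contact_force: [-0.8, 0.5, 0.2]
grip_width: 38.0
finger_force: 30.0
time: 27.45
tool_pos: [623.3, 294.1, 78.3]
tcp_rot: [3.142, 0.0, 1.5]
contact_force: [-0.0, -1.2, 0.2]
grip_width: 37.7
finger_force: 30.0
time: 27.7
tool_pos: [623.3, 294.1, 78.0]
tcp_rot: [3.141, -0.0, 1.5]
contact_force: [-1.7, -1.5, 5.2]
grip_width: 38.0
finger_force: 30.0
```

Tealight B is on the floor. I'll release it and go to the dinner candle with a tool yaw of 1.906.

```bash
python3 -m creep '0 0 0 0 0 0 50; 0 0 0 0 0 0 60; 0 0 0 0 0 0 65; 0 0 0 0 0 0 65; 0 0 0.02 0 0 0 65; 0 0 0.04 0 0 0 65; 0 0 0.04 0 0 0 65; 0 0 0.04 0 0 0 65'
python3 -m creep '0 0 0.01 0 0 0 55; -0.0203 -0.036 0 0 0 0.1015 55; -0.0203 -0.036 0 0 0 0.1015 55; -0.0203 -0.036 0 0 0 0.1015 55; -0.0203 -0.036 0 0 0 0.1015 55; -0.0203 -0.036 0 0 0 0 55; -0.0203 -0.036 0 0 0 0 55; -0.0203 -0.036 0 0 0 0 55'
python3 -m creep '-0.0203 -0.036 0 0 0 0 55; 0 0 0 0 0 0 55; 0 0 -0.03 0 0 0 55; 0 0 -0.04 0 0 0 55; 0 0 -0.03 0 0 0 55; 0 0 -0.015 0 0 0 55; 0 0 0 0 0 0 55; 0 0 0 0 0 0 55'
python3 - <<'E'
from h import *
a=viewer.capture('side');t=viewer.capture('top')
cv2.imwrite('pics/g5.png',np.hstack([cv2.resize(a[130:320,130:320,::-1],(400,400)),cv2.resize(t[80:260,100:280,::-1],(400,400))]))
E
```

```text
time: 28.37
tool_pos: [623.0, 293.9, 218.2]
tcp_rot: [-3.14, 0.001, 1.5]
contact_force: [0.2, 1.3, -0.2]
grip_width: 59.7
finger_force: 0.0
time: 29.03
tool_pos: [479.9, 40.7, 227.2]
tcp_rot: [3.141, 0.0, 1.906]
contact_force: [1.5, -1.3, 0.5]
grip_width: 50.8
finger_force: 0.0
time: 29.7
tool_pos: [460.9, 6.2, 111.9]
tcp_rot: [-3.14, -0.001, 1.906]
contact_force: [-0.2, -0.4, -0.4]
grip_width: 50.4
finger_force: 0.0
```

View pics/g5.png

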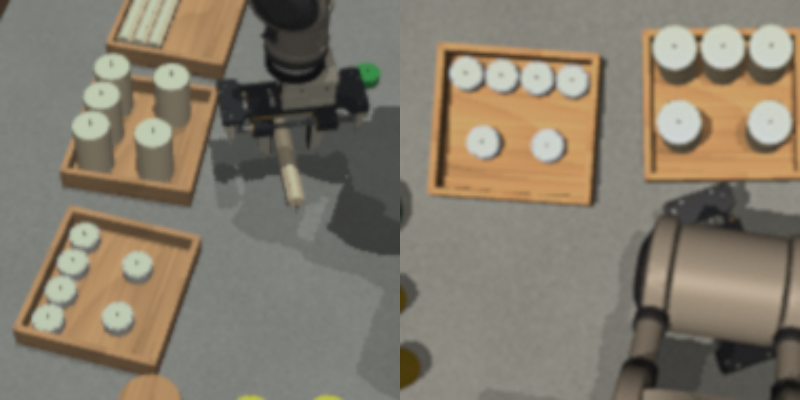

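Both tealights lie flat in the tray at right-half (484,142) and (547,145). The fingers straddle the dinner bar at left-half (290,170). I'll lower, grip, lift and carry.

```bash
python3 -m creep '0 0 -0.015 0 0 0 55; 0 0 -0.015 0 0 0 55; 0 0 -0.012 0 0 0 55; 0 0 0 0 0 0 55; 0 0 0 0 0 0 40; 0 0 0 0 0 0 30; 0 0 0 0 0 0 20; 0 0 0 0 0 0 10'
python3 -m creep '0 0 0 0 0 0 5; 0 0 0 0 0 0 5; 0 0 0 0 0 0 5; 0 0 0 0 0 0 5; 0 0 0 0 0 0 5; 0 0 0 0 0 0 5'
python3 -m creep '0 0 0.005 0 0 0 5; 0 0 0.015 0 0 0 5; 0 0 0.03 0 0 0 5; 0 0 0.04 0 0 0 5; 0 0 0.04 0 0 0 5; 0 0 0.02 0 0 0 5; 0 0 0.01 0 0 0 5; 0 0 0 0 0 0 5'
python3 -m creep '0.0086 -0.0118 0 0 0 0 5; 0.0173 -0.0235 0 0 0 -0.0925 5; 0.0173 -0.0235 0 0 0 -0.0925 5; 0.0173 -0.0235 0 0 0 -0.0925 5; 0.0173 -0.0235 0 0 0 -0.0925 5; 0.0173 -0.0235 0 0 0 0 5; 0.0173 -0.0235 0 0 0 0 5; 0.0173 -0.0235 0 0 0 0 5'
python3 -m creep '0.0173 -0.0235 0 0 0 0 5; 0.0173 -0.0235 0 0 0 0 5; 0.0086 -0.0118 0 0 0 0 5; 0 0 0 0 0 0 5; 0 0 0 0 0 0 5; 0 0 0 0 0 0 5; 0 0 0 0 0 0 5'
```

```text
time: 30.47
tool_pos: [461.5, 6.0, 71.2]
tcp_rot: [3.14, 0.001, 1.906]
contact_force: [0.1, -1.0, -0.1]
grip_width: 28.5
finger_force: 0.0
time: 30.97
tool_pos: [461.3, 6.0, 70.9]
tcp_rot: [3.14, 0.001, 1.906]
contact_force: [-0.7, 0.0, 6.7]
grip_width: 21.2
finger_force: 30.0
time: 31.63
tool_pos: [461.9, 6.0, 233.0]
tcp_rot: [3.137, 0.003, 1.906]
contact_force: [0.1, -0.0, -0.7]
grip_width: 21.8
finger_force: 30.0
time: 32.3
tool_pos: [590.9, -172.2, 228.0]
tcp_rot: [-3.139, -0.001, 1.535]
contact_force: [0.5, -0.1, -0.5]
grip_width: 21.3
finger_force: 30.0
time: 32.88
tool_pos: [633.3, -228.2, 229.7]
tcp_rot: [-3.14, -0.001, 1.536]
contact_force: [0.4, 0.1, -0.6]
grip_width: 21.3
finger_force: 30.0
```

```bash
python3 -m creep '0 0 -0.02 0 0 0 5; 0 0 -0.03 0 0 0 5; 0 0 -0.03 0 0 0 5; 0 0 -0.02 0 0 0 5; 0 0 -0.01 0 0 0 5; 0 0 0 0 0 0 5; 0 0 0 0 0 0 5'
python3 - <<'E'
from h import *
a=viewer.capture('side');t=viewer.capture('top')
cv2.imwrite('pics/g6.png',np.hstack([cv2.resize(a[80:220,150:290,::-1],(400,400)),cv2.resize(t[70:210,270:410,::-1],(400,400))]))
E
```

```text
time: 33.47
tool_pos: [634.1, -228.7, 121.0]
tcp_rot: [3.141, 0.0, 1.536]
contact_force: [1.0, 0.0, -0.1]
grip_width: 21.6
finger_force: 30.0
```

View pics/g6.png

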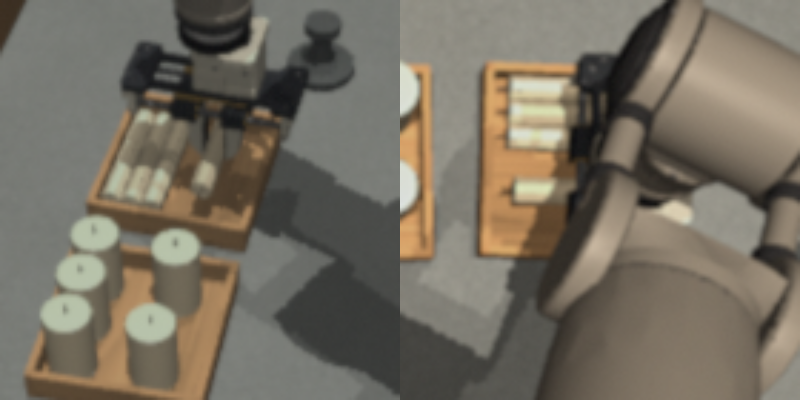

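The bar is held over the free half of the tray. The top view's right end at (675,210) seems lower than the left end at (515,190), so I'll check for tilt numerically.

```bash
python3 - <<'E'
from h import *
print(tri((310.3,136.5),(221,146.5)))
for z in(40,65,90):print(z,plane('top',310.3,136.5,z).round(0),plane('top',371.5,144.2,z).round(0))
print(readout.get_obs()['moment'])
t=viewer.capture('top');cv2.imwrite('pics/g7.png',cv2.resize(t[110:170,300:380,::-1],(800,600),interpolation=cv2.INTER_CUBIC))
E
```

```text
(array([ 635.59146574, -162.10034162,   61.13141445]), np.float64(1.9583576777151352))
40 [ 640. -166.   40.] [ 620. -330.   40.]
65 [ 636. -161.   65.] [ 616. -321.   65.]
90 [ 632. -156.   90.] [ 612. -312.   90.]
[-0.00822671 -0.1473377   0.00960342]
```

View pics/g7.png

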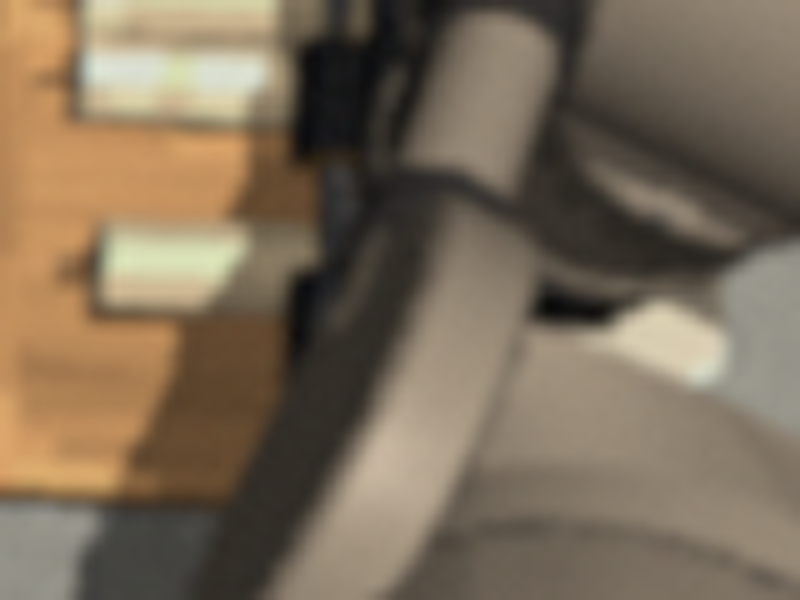

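The white patch at (670,340) is the arm's beige wrist housing. The bar itself at (100–310,265) runs parallel to the stock, and its end height of about 58–61 mm fits a level bar. I'll lower it.

```bash
python3 -m creep '0 0 -0.01 0 0 0 5; 0 0 -0.01 0 0 0 5; 0 0 -0.01 0 0 0 5; 0 0 -0.006 0 0 0 5; 0 0 -0.002 0 0 0 5; 0 0 0 0 0 0 5; 0 0 0 0 0 0 5'
python3 -m creep '0 0 -0.001 0 0 0 5; 0 0 -0.001 0 0 0 5; 0 0 0 0 0 0 5; 0 0 0 0 0 0 5'
python3 -m creep '0 0 -0.001 0 0 0 5; 0 0 0 0 0 0 5; 0 0 0 0 0 0 5';python3 -m creep '0 0 -0.001 0 0 0 5; 0 0 0 0 0 0 5; 0 0 0 0 0 0 5'
```

```text
time: 34.2
tool_pos: [633.9, -229.1, 82.1]
tcp_rot: [-3.142, -0.0, 1.536]
contact_force: [0.4, -0.3, -0.5]
grip_width: 21.9
finger_force: 30.0
time: 34.53
tool_pos: [633.9, -229.0, 80.5]
tcp_rot: [3.141, 0.0, 1.536]
contact_force: [0.9, 0.2, -0.6]
grip_width: 21.8
finger_force: 30.0
time: 34.78
tool_pos: [633.8, -229.0, 79.2]
tcp_rot: [3.142, 0.0, 1.536]
contact_force: [-0.6, 0.1, -0.0]
grip_width: 21.9
finger_force: 30.0
time: 35.03
tool_pos: [633.9, -229.1, 78.9]
tcp_rot: [3.141, 0.0, 1.536]
contact_force: [-2.4, 0.7, 5.2]
grip_width: 21.7
finger_force: 30.0
```

Contact, so I'll release with a modest opening, rise, move the arm clear and check everything.

```bash
python3 -m creep '0 0 0 0 0 0 30; 0 0 0 0 0 0 40; 0 0 0 0 0 0 45; 0 0 0 0 0 0 45; 0 0 0.01 0 0 0 45; 0 0 0.03 0 0 0 45; 0 0 0.04 0 0 0 45; 0 0 0.04 0 0 0 45'
python3 -m creep '0 0 0.04 0 0 0 45; 0 0 0.04 0 0 0 45; -0.035 0 0 0 0 0 45; -0.035 0 0 0 0 0 45; -0.035 0 0 0 0 0 45; -0.035 0 0 0 0 0 45; -0.035 0 0 0 0 0 45; -0.035 0 0 0 0 0 45'
python3 -m creep '-0.02 -0.03 0 0 0 0 45; -0.02 -0.03 0 0 0 0 45; 0 -0.03 0 0 0 0 45; 0 0 0 0 0 0 45; 0 0 0 0 0 0 45; 0 0 0 0 0 0 45'
python3 - <<'E'
from h import *
a=viewer.capture('side');t=viewer.capture('top')
cv2.imwrite('pics/h1.png',cv2.resize(a[60:360,110:410,::-1],(600,600)));cv2.imwrite('pics/h2.png',cv2.resize(t[70:290,40:440,::-1],(800,440)))
for r,A in blobs(t,(0,0,150),(179,70,255))[0]:
    if 90<r[0][1]<240: print(np.round(r[0],1),np.round(r[1],1),round(r[2]))
E
```

```text
time: 35.7
tool_pos: [633.3, -228.8, 199.3]
tcp_rot: [-3.14, -0.001, 1.536]
contact_force: [1.5, 0.5, -0.0]
grip_width: 41.4
finger_force: 0.0
time: 36.37
tool_pos: [422.1, -228.7, 278.9]
tcp_rot: [3.141, 0.001, 1.536]
contact_force: [0.5, -0.2, 0.2]
grip_width: 41.1
finger_force: 0.0
time: 36.87
tool_pos: [383.8, -318.6, 278.5]
tcp_rot: [3.141, -0.0, 1.535]
contact_force: [-0.8, -0.1, 0.5]
grip_width: 41.2
finger_force: 0.0
[249.5 168. ] [10. 23.] 90
[166. 145.] [14. 14.] 90
[332.5 140.2] [51.2  7. ] 2
[136.5 143.5] [15. 13.] 90
[266.  134.5] [19.1 19.1] 45
[224.8 134.8] [19.1 19.8] 45
[177. 116.] [14. 14.] 90
[153.  114.1] [30.3 15. ] 4
[129.  112.5] [15. 14.] 90
[333.8 109.8] [51.8 24.9] 2
[266.5 100. ] [20. 19.] 90
[245. 100.] [20. 26.] 90
[220.5 100.5] [21. 25.] 90
```

View pics/h1.png

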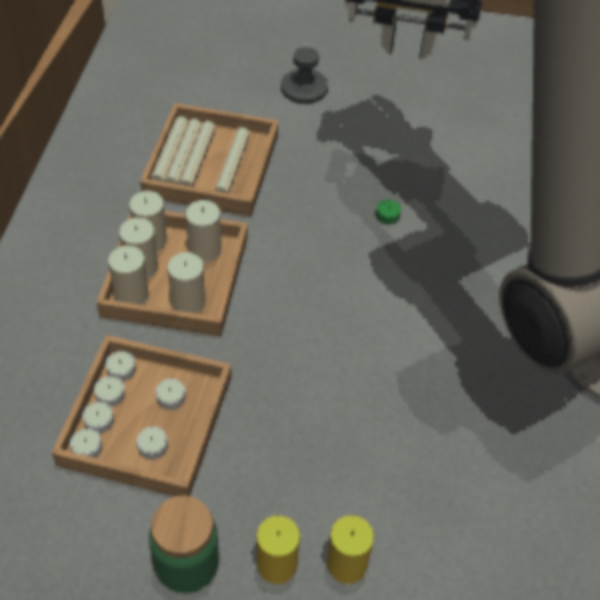

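View pics/h2.png

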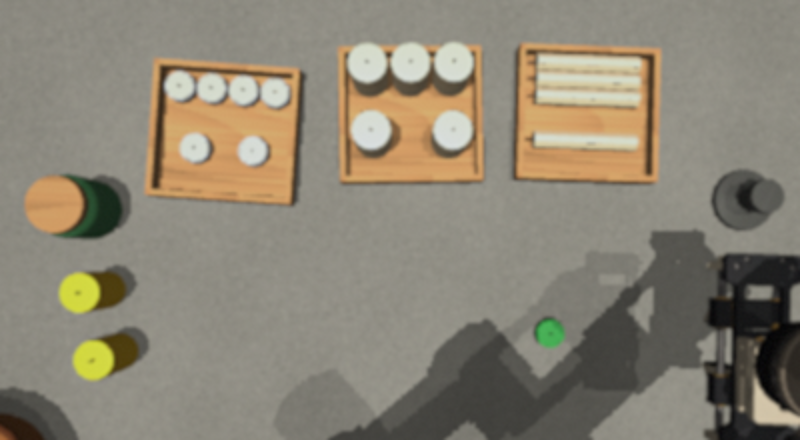

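All five candles are in place:
- **Pillars:** upright at (371,130) and (453,130).
- **Tealights:** flat, right way up, at (195,148) and (253,151).
- **Dinner candle:** parallel to the stock at (585,141).

The jar, holder and look-alikes are where they were, and the arm is clear.

```bash
python3 -c "
from plant import order
print(order.close_job())"
```

```text
the job is handed in; nothing more can be done
None
```

I sorted all five loose candles into their matching trays, left the jar, holder and look-alikes where they were, and handed the job in at about 37 s of the 141 s allowed.

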